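Fetch the screw jar from behind the bottles

TASK

The green-lidded jar of screws is boxed in at the back of the plywood supplies tray: stand the glue bottle, the oil bottle and the spray can, all three, on the dark ribbed bench mat, then stand the jar on the free strip of the assembly board in front of the birdhouse. Only after that put the glue, the oil and the spray can back into the tray, each on the very spot where it stood before. Set everything down without dropping it or knocking anything over, and leave the red-lidded jar and the yellow wax tin in the tray where they are.

Things in the scene. Friction and masses are not known exactly. Their poses are not given: they have to be found in the camera images.
- screw_jar: The thing to fetch: low glass jar of brass screws with a green lid, 62 mm high; glass 58 mm across, lid 62 mm across from 42 to 62 mm above its underside (the place to grip). It stands against the tray's back wall, with a tall container on its left, its right and in front of it, axes about 72 mm away. Origin at the centre of its underside, z up.
- glue: White glue bottle with a yellow and red label and an orange cap: body 58 mm across, 86 mm high, sloping shoulder up to 100 mm, upright cap 30 mm across from 100 to 136 mm (the place to grip), small nozzle tip up to 152 mm. About 0.3 kg. Its place in the tray (left, right or in front of the jar) changes from start to start; it has to go back to it. Origin at the centre of its underside, z up.
- oil: Amber glass bottle of wood oil with a white label and a black cap: body 56 mm across, 84 mm high, sloping shoulder up to 100 mm, cap 32 mm across from 100 to 136 mm (the place to grip). About 0.3 kg. Its place changes from start to start as the glue's does. Origin at the centre of its underside, z up.
- spray: Blue spray can of lacquer with a white band and a blue cap: can 52 mm across, 100 mm high, cap 48 mm across from 100 to 142 mm (the place to grip). About 0.25 kg. Its place changes from start to start as the glue's does. Origin at the centre of its underside, z up.
- nail_jar: Low glass jar of dark nails with a red lid, the same make as the screw jar (62 mm high, 62 mm across), standing loose in one front corner of the tray. To be left alone. Origin at the centre of its underside, z up.
- wax_tin: Yellow tin of wax with a brass-coloured lid, 36 mm high, 60 mm across, standing loose in the other front corner of the tray. To be left alone. Origin at the centre of its underside, z up.
- tray: The supplies tray: plywood, fixed to the bench, 166 mm (x) by 238 mm (y) outside, floor 8 mm thick, 8 mm walls 45 mm high at the back (+x) and both sides, and a lip 18 mm high in front (-x, towards the robot). It holds two rows at pitches of about 72 mm: tall container, screw jar, tall container in the back row at about x = +38 mm; nail jar or wax tin, tall container, wax tin or nail jar in the front row at about x = -36 mm. Origin at the centre of its underside on the bench.
- mat: The side area: dark ribbed anti-slip mat, fixed flat on the bench, 280 mm (its x) by 140 mm (its y), 4 mm thick, empty; on the left or the right of the tray. Origin at the centre of its underside.
- board: The assembly board: plywood 400 mm (its x, from -180 to +220 mm) by 170 mm (y, -85 to +85 mm), 18 mm thick, fixed; on the other side of the tray from the mat. A birdhouse lies fixed on it on its back from x = -28 mm onwards, front panel up, 118 mm above the bench (a perch 146 mm, the roof board 146 mm). Its near end, x from -180 to -28 mm, is the free strip for the jar, middle at x = -105 mm. Origin on its underside on the bench, 180 mm from the near end, y in the middle.
Not all that is in view belongs to the job. Of the things like the screw_jar, leave any that is blue; of the rest the smaller one is meant. There is more than one size of the spray; the job needs the middle-sized.

How it is judged:
On the way, in this order (a step that is already met when the one before it is completed fails the run):
1. the glue bottle, the oil bottle and the spray can all stand upright on the mat together (x of glue in the frame of mat between -0.125 and 0.125 m and y of glue in the frame of mat between -0.055 and 0.055 m and z of glue in the frame of mat between 0 and 0.009 m and angle between each of glue, oil, spray's own z axis and vertical below 0.1 rad and linear speed of each of glue, oil, spray below 0.02 m/s and x of oil in the frame of mat between -0.125 and 0.125 m and y of oil in the frame of mat between -0.055 and 0.055 m and z of oil in the frame of mat between 0 and 0.009 m and x of spray in the frame of mat between -0.125 and 0.125 m and y of spray in the frame of mat between -0.055 and 0.055 m and z of spray in the frame of mat between 0 and 0.009 m), for 0.2 s.
2. the screw jar stands on the free strip of the board, released, while the three still stand on the mat (x of screw_jar in the frame of board between -0.15 and -0.06 m and y of screw_jar in the frame of board between -0.055 and 0.055 m and z of screw_jar in the frame of board between 0.013 and 0.023 m and angle between each of screw_jar, glue, oil, spray's own z axis and vertical below 0.1 rad and linear speed of screw_jar below 0.02 m/s and contact force between screw_jar and the fingers below 0.1 N and x of glue in the frame of mat between -0.125 and 0.125 m and y of glue in the frame of mat between -0.055 and 0.055 m and z of glue in the frame of mat between 0 and 0.009 m and x of oil in the frame of mat between -0.125 and 0.125 m and y of oil in the frame of mat between -0.055 and 0.055 m and z of oil in the frame of mat between 0 and 0.009 m and x of spray in the frame of mat between -0.125 and 0.125 m and y of spray in the frame of mat between -0.055 and 0.055 m and z of spray in the frame of mat between 0 and 0.009 m), for 0.2 s.
At the end, for the whole second after the job is handed in: The screw jar stands upright on the board's free strip (its axis 30 to 120 mm from the near end and within 55 mm of the middle line), and the glue, the oil and the spray can each stand upright in the tray within 15 mm of where they stood at the start; all are released and at rest (x of screw_jar in the frame of board between -0.15 and -0.06 m and y of screw_jar in the frame of board between -0.055 and 0.055 m and z of screw_jar in the frame of board between 0.013 and 0.023 m and angle between each of screw_jar, glue, oil, spray's own z axis and vertical below 0.1 rad and linear speed of each of screw_jar, glue, oil, spray below 0.02 m/s and contact force between each of screw_jar, glue, oil, spray and the fingers below 0.1 N and distance of each of glue, oil, spray from where it was at the start of the episode below 0.015 m); the robot touches nothing.
It fails at once if one of the four moved things is knocked over or tipped by more than 35 degrees (angle between any of glue, oil, spray, screw_jar's own z axis and vertical above 0.61 rad).
It fails at once if the red-lidded jar or the wax tin is shifted by more than 15 mm or tipped (distance of any of nail_jar, wax_tin from where it was at the start of the episode above 0.015 m or angle between any of nail_jar, wax_tin's own z axis and vertical above 0.4 rad).
It fails at once if one of the four is dropped: it falls faster than 0.5 m/s with no finger on it (a drop of some 13 mm or more) ((linear speed of glue above 0.5 m/s and contact force between glue and the fingers below 0.1 N) or (linear speed of oil above 0.5 m/s and contact force between oil and the fingers below 0.1 N) or (linear speed of spray above 0.5 m/s and contact force between spray and the fingers below 0.1 N) or (linear speed of screw_jar above 0.5 m/s and contact force between screw_jar and the fingers below 0.1 N)).
It also fails if it takes over 144 s, if anything falls off the work surface, if the arm or the gripper's body presses on something with over 40 N, if the wrist force passes 120 N, or if a joint passes its speed limit or range.

ROBOT

A 6-joint arm with a two-finger parallel gripper is mounted at the origin on the work surface. World frame = base frame: x ahead of the robot, y to its left, z up, the work surface at z = 0. Lengths are in m, angles in rad, forces in N, time in s.
With the tool pointing down it reaches from about 0.3 to 0.85 m from the base axis. Payload 5.4 kg.
Tool frame: the origin (TCP) lies midway between the tips of the shut fingers; the grasp point (between the pads) lies 19 mm behind it; z points along the fingers, y is the line along which they close (so a half turn about z gives the same grasp; the last joint's range is limited). The gripper opens to 85 mm and grips with 20 to 120 N. Pads are 22 mm wide; open, the fingers measure 114 mm over their backs; the gripper's body (76 mm by 85 mm) begins 54 mm behind the grasp point. The pads swing forward as they close: fully open they stand 13 mm farther back than shut.
Start: joints at [-1.529, 0.158, 1.597, -0, 1.386, -0.21], TCP at [0.143, -0.557, 0.231] pointing down, gripper open.
Joint ranges: [-2.91, 2.91], [-0.94, 2.29], [0.18, 2.7], [-1.29, 4.43], [0.17, 2.64], [-3, 3]. Speed limits (rad/s): [2.57, 2.57, 3.14, 3.14, 3.14, 3.14].

INTERFACE

Orientations are given as a unit quaternion [x, y, z, w].
In Python, from bench import bot gives the robot as it stands. The module is installed in compiled form; this text tells all that it offers. Calls block until the motion is done:
- bot.reach(position, orientation): joint-space move of the TCP to a pose.
- bot.move_l(position, speed=0.15, attitude=None, force_limit=None): straight line of the TCP; attitude=None keeps the orientation; speed is the mean speed in m/s. With force_limit (N) it stops when the force on the tool has changed by that much, and returns True; else False.
- bot.set_joints(angles): joint-space move.
- bot.move_gripper(opening, grip_force=None): finger opening in m; grip_force is the grip in N (None keeps the last); returns when the fingers have stopped.
- bot.hold(seconds).
- bot.ik(position, orientation): joint angles nearest the present ones, or None.
- bot.capture(name): name is "side" or "top"; returns a dict with "pixels" (384x512x3 uint8, red, green, blue), "depth" (384x512 float32, m along the optical axis (not along the pixel's ray), 0 where there is no reading), "fx", "fy", "cx", "cy" (pixels), "rvec" (rotation vector, rad) and "tvec" (3), from world to camera coordinates, as OpenCV has them. Camera axes: x right, y down, z forward; pixel columns grow to the right and rows downward; lengths in m; the calibration is good to about 2 mm. A picture is of the moment at which its call begins.
A pose or a line that the arm cannot do raises bot.MotionError and nothing moves.
- bot.close_job(): hands the job in; it is judged then, once.
Readings, each from a call of its own:
- bot.read_clock(): time.
- bot.read_qpos(): joint angles.
- bot.read_dq(): joint speeds.
- bot.read_effort(): joint torques, N m.
- bot.read_position(): TCP position.
- bot.read_tcp_rot(): TCP orientation.
- bot.read_force(): force on the tool from outside, world axes, zero at the start.
- bot.read_ft_torque(): the same for the moment, N m.
- bot.read_finger_gap(): finger opening in m.
- bot.read_grasp_force(): force on a finger pad.
Only numpy, scipy, OpenCV 4.12 (cv2) and the standard library are available. Lean on these libraries where they do the work, as an engineer would, in place of code of your own. Each camera call takes 0.05 s, during which the arm holds its last target. There are 200 camera calls.

## Working session

There is one attempt and no reset: what is moved stays moved. The work goes in short steps, each a Python script; the robot and the scene stay as the last script left them, time stands still between calls to the robot, and variables do not carry over. Pictures are saved under pics/ and viewed, at most 14 in all, crops included, and the job is handed in when it is done.

```bash
mkdir -p pics; cat > h.py <<'E'
import numpy as np, cv2, pickle
from bench import bot
def cap(n):
    c=bot.capture(n); pickle.dump(c,open(n+'.pkl','wb')); return c
def cam(c):
    R=cv2.Rodrigues(np.array(c['rvec'],float))[0]; return R,np.array(c['tvec'],float).ravel()
def ray(c,u,v,z):
    R,t=cam(c); o=-R.T@t; d=R.T@np.array([(u-c['cx'])/c['fx'],(v-c['cy'])/c['fy'],1.]); return o+d*(z-o[2])/d[2]
def cloud(c):
    R,t=cam(c); v,u=np.mgrid[:384,:512]; d=c['depth']
    P=np.stack([(u-c['cx'])/c['fx']*d,(v-c['cy'])/c['fy']*d,d],-1)
    return (P-t)@R
def save(c,name,box=None,s=1):
    im=c['pixels'][...,::-1]
    if box: im=im[box[1]:box[3],box[0]:box[2]]
    cv2.imwrite('pics/'+name,cv2.resize(im,None,fx=s,fy=s,interpolation=cv2.INTER_CUBIC))
E
python3 - <<'E'
from h import *
for n in('top','side'):
    c=cap(n); save(c,n+'0.png',s=1.5); R,t=cam(c); print(n,-R.T@t,c['fx'],R[2])
print(bot.read_clock(),bot.read_tcp_rot(),bot.read_finger_gap())
E
```

```text
top [0.47233681 0.01218698 0.9051449 ] 393.84611920139537 [ 0.15563633 -0.03771119 -0.98709432]
side [ 0.75689303 -0.62398881  0.79411788] 406.7560642040625 [-0.1491856   0.62580217 -0.76558167]
0.1 [ 9.92085847e-01  1.25558483e-01  5.90971719e-05 -8.57719948e-04] 0.08488879922402985
```

View pics/top0.png

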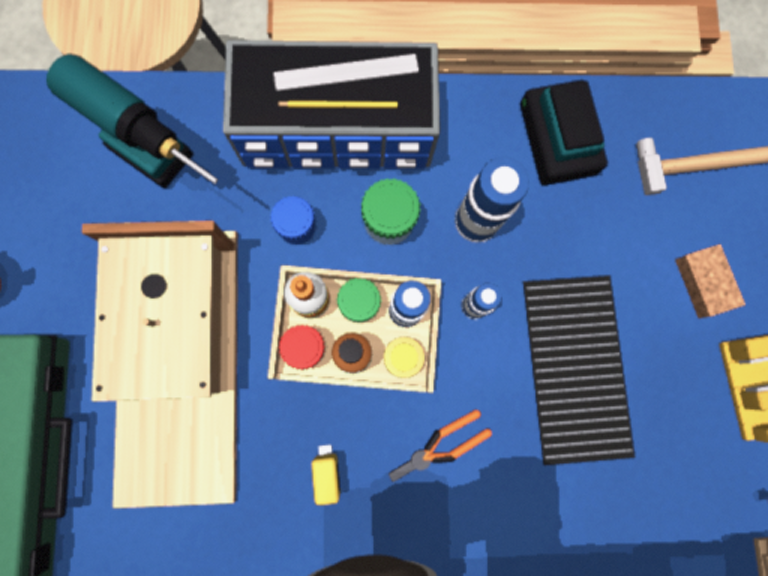

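View pics/side0.png

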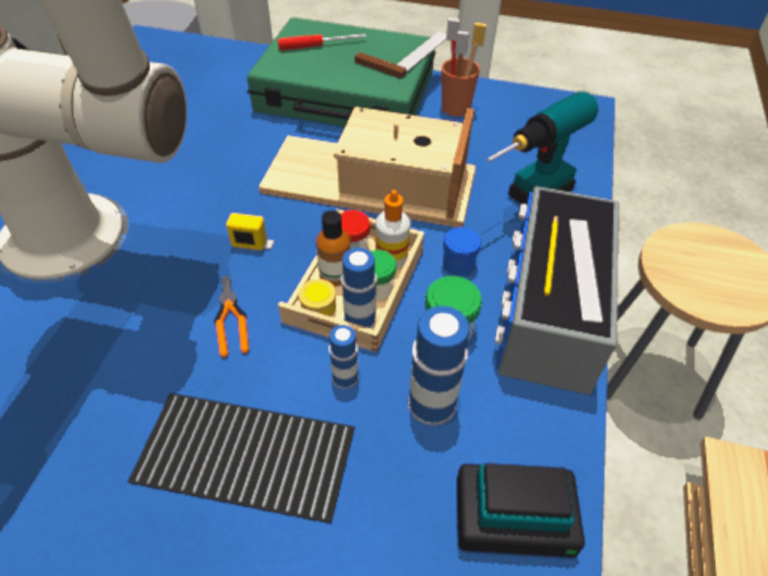

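Top view (768 px wide picture): tray at (355,328), with glue (306,293), green-lid jar (359,300), blue-capped can (409,303), red jar (302,347), oil (351,352) and wax (404,356). The mat is at (579,368), the free strip at (175,450).

Jar candidates: in the tray (359,300), a bigger green one at (391,208), a blue one at (293,218). The non-blue smaller one is the tray jar.
Can candidates: big (495,190), in the tray (409,303), tiny (485,298). The middle-sized one is the tray can.

Next I measure these and confirm the choice in a crop.

```bash
python3 - <<'E'
from h import *
c=pickle.load(open('top.pkl','rb')); save(c,'crop.png',(170,90,370,270),4)
P=cloud(c); H=cv2.cvtColor(c['pixels'],cv2.COLOR_RGB2HSV)
def px(u,v,z): return ray(c,u/1.5,v/1.5,z)[:2].round(4)
for n,u,v,z in [('glue',303,287,.144),('jar',359,300,.07),('spray',411,298,.15),('nail',302,347,.07),('oil',351,350,.144),('wax',404,356,.044),('bigjar',391,208,.08),('blue',293,218,.07),('big',503,181,.2),('tiny',487,297,.08)]:
    uu,vv=u/1.5,v/1.5; z0=np.median(P[int(vv)-2:int(vv)+3,int(uu)-2:int(uu)+3,2])
    p=ray(c,uu,vv,z0)
    m=(np.abs(P[...,2]-(z if n in('glue','oil','spray','jar') else z0))<.006)&(np.hypot(*(P[...,:2]-p[:2]).transpose(2,0,1))<.05)
    q=P[m]; (cx,cy),r=cv2.minEnclosingCircle(q[:,:2].astype(np.float32)) if len(q) else ((0,0),0)
    print(n,'h',z0.round(4),'plane',px(u,v,z),'circ',np.round([cx,cy,r],4),'mean',q[:,:2].mean(0).round(4),len(q))
print('tray top',[px(*a,.045) for a in((283,268),(441,279))],[px(*a,.018) for a in((271,379),(435,391))])
print('mat',[px(*a,.004) for a in((524,281),(610,276),(633,457),(545,463))])
print('board',[px(*a,.018) for a in((117,400),(114,506),(233,502),(235,240))])
E
```

```text
glue h 0.1516 plane [0.5919 0.0947] circ [0.5941 0.0972 0.0148] mean [0.5935 0.0967] 147
jar h 0.0705 plane [0.5844 0.0231] circ [0.5779 0.0241 0.0485] mean [0.5863 0.0239] 675
spray h 0.1503 plane [ 0.5759 -0.0451] circ [ 0.5772 -0.0466  0.024 ] mean [ 0.5769 -0.0463] 460
nail h 0.0703 plane [0.5184 0.1031] circ [0.5287 0.1033 0.0396] mean [0.5204 0.1041] 705
oil h 0.144 plane [0.5099 0.0325] circ [0.5108 0.0334 0.0158] mean [0.5107 0.0334] 212
wax h 0.0439 plane [ 0.5056 -0.0416] circ [ 0.5054 -0.0421  0.0495] mean [ 0.505  -0.0471] 697
bigjar h 0.0841 plane [ 0.7169 -0.0236] circ [ 0.7194 -0.0232  0.0429] mean [ 0.7193 -0.0226] 1126
blue h 0.0613 plane [0.7048 0.1184] circ [0.7113 0.1215 0.0324] mean [0.71   0.1209] 625
big h 0.1919 plane [ 0.7164 -0.1592] circ [ 0.7217 -0.1634  0.0323] mean [ 0.7206 -0.1627] 844
tiny h 0.1091 plane [ 0.5864 -0.1585] circ [ 0.585  -0.154   0.0181] mean [ 0.5844 -0.1535] 243
tray top [array([0.6359, 0.1351]), array([ 0.6185, -0.0981])] [array([0.4746, 0.1536]), array([ 0.4545, -0.0885])]
mat [array([ 0.6218, -0.2333]), array([ 0.6291, -0.3701]), array([ 0.3535, -0.3859]), array([ 0.3468, -0.2522])]
board [array([0.4467, 0.3752]), array([0.2994, 0.3705]), array([0.3019, 0.2038]), array([0.6847, 0.2125])]
```

View pics/crop.png

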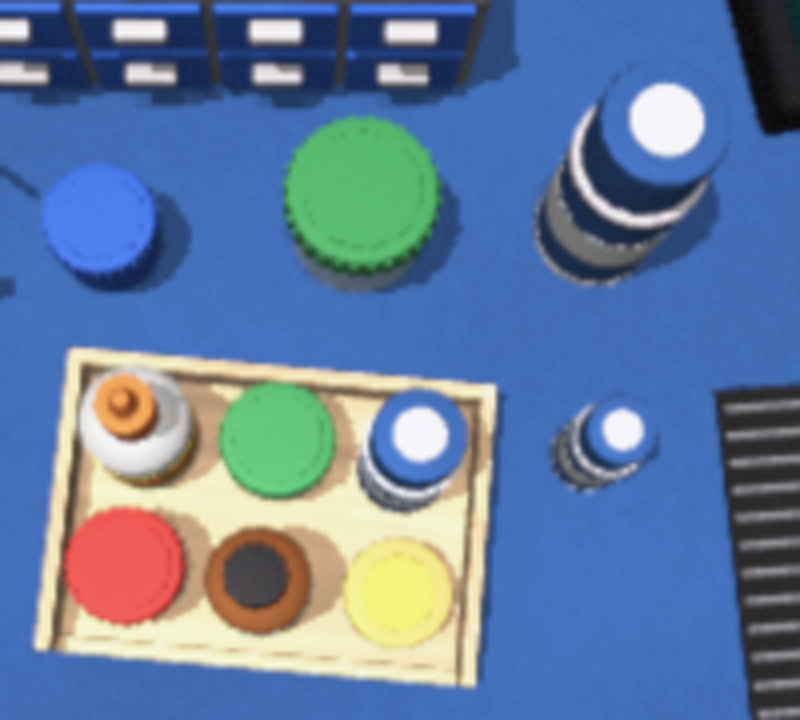

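The crop confirms the green jar in the tray (measured top at 70 mm = 8 + 62) and the can in the tray (top at 150 mm). The larger green jar is 84 mm high, and the other cans are 192 and 109 mm. I start with the oil.

```bash
cat >> h.py <<'E'
yaw=-0.115
# tool z down, tool y along tray y (or its opposite); choose flip nearest the wrist's range
from scipy.spatial.transform import Rotation as Ro
Qs=[(Ro.from_euler('z',yaw+k)*Ro.from_euler('x',np.pi)).as_quat() for k in(0,np.pi)]
def best(p):
    s=[(abs(j[5]),i) for i,q in enumerate(Qs) for j in [bot.ik(p,q)] if j is not None]; return Qs[min(s)[1]]
TRAY=dict(glue=(.5938,.0970),jar=(.5862,.0239),spray=(.5770,-.0465),oil=(.5108,.0334))
GRIP=dict(glue=.104,oil=.104,spray=.105,jar=.029)
e=np.array([np.cos(.063),np.sin(.063)]); M=np.array([.488,-.310])
MAT=dict(oil=tuple(M-.088*e),glue=tuple(M),spray=tuple(M+.088*e))
BOARD=(.376,.288); UP=.13
def pick(n,xy,z):
    zt=z+GRIP[n]; bot.move_l([*xy,zt+.02],.12); bot.move_l([*xy,zt],.05)
    bot.move_gripper(.0,40); g=bot.read_finger_gap(); print(n,'gap',round(g,4),'F',round(bot.read_grasp_force(),1))
    bot.move_l([*xy,zt+UP],.12); print(' lifted gap',round(bot.read_finger_gap(),4),bot.read_force().round(1) if hasattr(bot.read_force(),'round') else bot.read_force())
def place(n,xy,z,via=()):
    zt=z+GRIP[n]; zu=bot.read_position()[2]
    for w in via: bot.move_l([*w,zu],.2)
    bot.move_l([*xy,zu],.2); bot.move_l([*xy,zt+.008],.1); bot.hold(.3)
    s=bot.move_l([*xy,zt-.004],.02,force_limit=4); print(' touch',s,'z off',round(bot.read_position()[2]-zt,4))
    bot.move_gripper(.085); bot.move_l([*xy,zu],.15); print(' t',round(bot.read_clock(),1))
E
python3 - <<'E'
from h import *
p=[*TRAY['oil'],.26]; q=best(p); print(bot.ik(p,q))
bot.reach(p,q); pick('oil',TRAY['oil'],.008); place('oil',MAT['oil'],.004)
c=cap('side'); save(c,'side1.png',s=1.5)
E
```

```text
[-1.71131413e-01 -2.60648983e-02  1.73390539e+00 -4.44089210e-16
  1.43375216e+00  1.51466491e+00]
oil gap 0.0307 F 39.7
 lifted gap 0.0311 [ 0.2 -0.4 -3.3]
 touch True z off 0.0003
 t 11.9
```

View pics/side1.png

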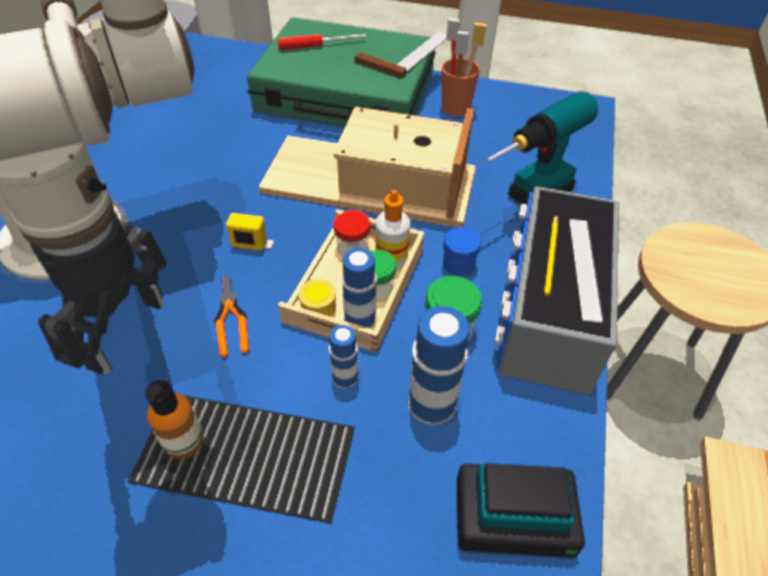

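The oil stands upright on the near end of the mat at (175,430), and the rest is untouched. Now the spray can, then the glue.

```bash
python3 - <<'E'
from h import *
for n in('spray','glue'):
    z=bot.read_position()[2]; bot.move_l([*TRAY[n],z],.22)
    pick(n,TRAY[n],.008); place(n,MAT[n],.004)
bot.move_l([.45,-.05,.25],.22)
c=cap('side'); save(c,'side2.png',s=1.5)
c=cap('top'); P=cloud(c)
for n,h in(('oil',.14),('spray',.146),('glue',.14)):
    m=(abs(P[...,2]-h)<.006)&(np.hypot(P[...,0]-MAT[n][0],P[...,1]-MAT[n][1])<.04); print(n,P[m][:,:2].mean(0).round(4),MAT[n],m.sum())
E
```

```text
spray gap 0.0471 F 41.4
 lifted gap 0.0471 [-0.6  0.1 -1.8]
 touch True z off 0.0005
 t 21.9
glue gap 0.029 F 39.5
 lifted gap 0.0289 [ 0.2  1.  -2.9]
 touch True z off 0.0003
 t 33.2
oil [ 0.4003 -0.3145] (np.float64(0.4001745782467842), np.float64(-0.31554033337171805)) 228
spray [ 0.5758 -0.3033] (np.float64(0.5758254217532157), np.float64(-0.30445966662828194)) 453
glue [ 0.4882 -0.3075] (np.float64(0.488), np.float64(-0.31)) 153
```

View pics/side2.png

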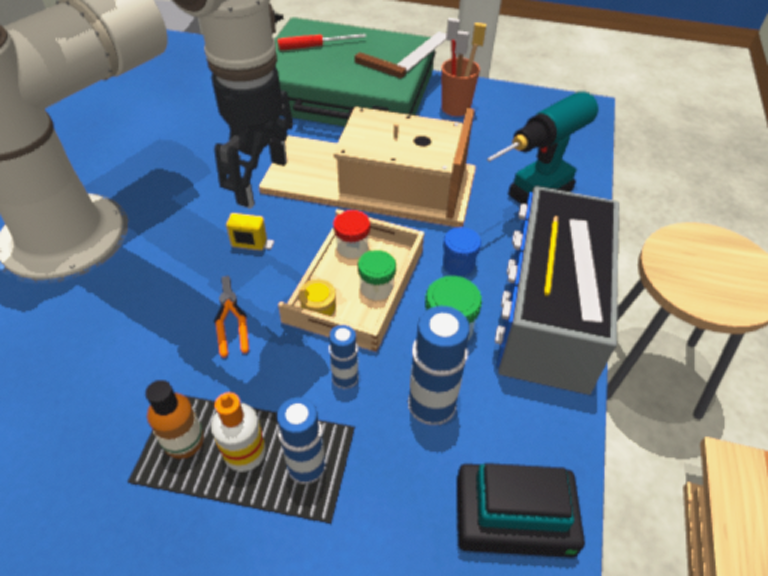

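All three stand upright on the mat, at (175,425), (237,435) and (302,445), and the jar's surroundings are clear. Next the jar.

```bash
python3 - <<'E'
from h import *
c=pickle.load(open('top.pkl','rb')); P=cloud(c)
m=(abs(P[...,2]-.07)<.004)&(np.hypot(P[...,0]-.586,P[...,1]-.024)<.036)
H=cv2.cvtColor(c['pixels'],cv2.COLOR_RGB2HSV); m&=(H[...,0]>45)&(H[...,0]<85)&(H[...,1]>90)
(x,y),r=cv2.minEnclosingCircle(P[m][:,:2].astype(np.float32)); print('jar',x,y,r)
assert abs(r-.031)<.004
j=(x,y); bot.move_l([*j,.2],.22); pick('jar',j,.008)
place('jar',BOARD,.018,via=[(.40,.12)])
bot.move_l([.40,.05,.25],.22)
c=cap('side'); save(c,'side3.png',s=1.5); c=cap('top'); save(c,'top3.png',s=1.5)
P=cloud(c); m=(abs(P[...,2]-.08)<.005)&(np.hypot(P[...,0]-BOARD[0],P[...,1]-BOARD[1])<.04)
print(P[m].mean(0),m.sum())
E
```

```text
jar 0.586970865726471 0.02407638169825077 0.031248105689883232
jar gap 0.0606 F 44.1
 lifted gap 0.061 [-0.5 -0.4 -2.4]
 touch True z off 0.0007
 t 44.6
[0.37626879 0.28627028 0.07984999] 797
```

View pics/side3.png

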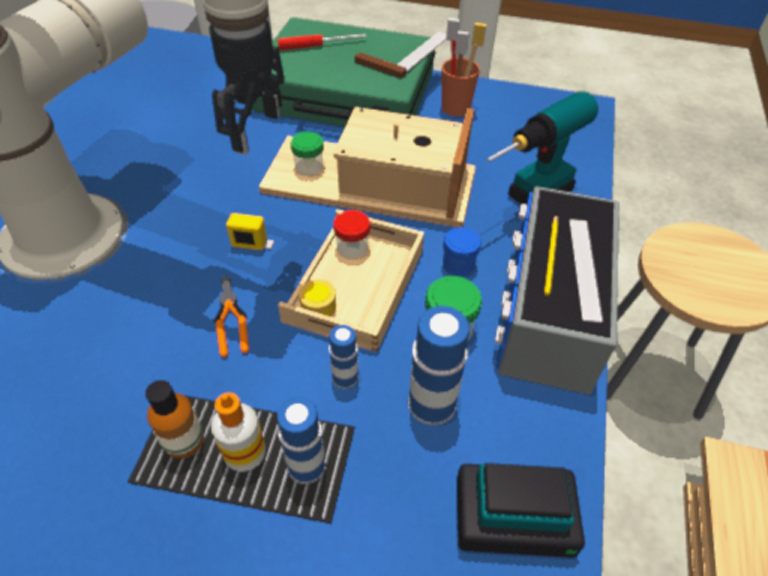

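The jar stands upright on the free strip at (307,150), measured at (0.376, 0.286) with its top at 80 mm. Now I put the three back on their original spots.

```bash
python3 - <<'E'
from h import *
for n in('glue','spray','oil'):
    bot.move_l([*MAT[n],.25],.22)
    pick(n,MAT[n],.004); place(n,TRAY[n],.008)
bot.move_l([.35,-.1,.27],.22)
c=cap('side'); save(c,'side4.png',s=1.5); c=cap('top'); P=cloud(c)
for n,h in(('oil',.144),('spray',.15),('glue',.144)):
    m=(abs(P[...,2]-h)<.006)&(np.hypot(P[...,0]-TRAY[n][0],P[...,1]-TRAY[n][1])<.04); print(n,P[m][:,:2].mean(0).round(4),TRAY[n],m.sum())
E
```

```text
glue gap 0.0287 F 39.4
 lifted gap 0.0287 [ 0.   0.2 -4.1]
 touch True z off 0.0003
 t 57.2
spray gap 0.0471 F 41.5
 lifted gap 0.0472 [-0.9 -1.5 -2.3]
 touch True z off 0.0006
 t 67.5
oil gap 0.0313 F 39.7
 lifted gap 0.0307 [-0.4  0.3 -3.7]
 touch True z off 0.0003
 t 78.2
oil [0.5105 0.0335] (0.5108, 0.0334) 214
spray [ 0.5767 -0.0462] (0.577, -0.0465) 457
glue [0.5935 0.0966] (0.5938, 0.097) 150
```

View pics/side4.png

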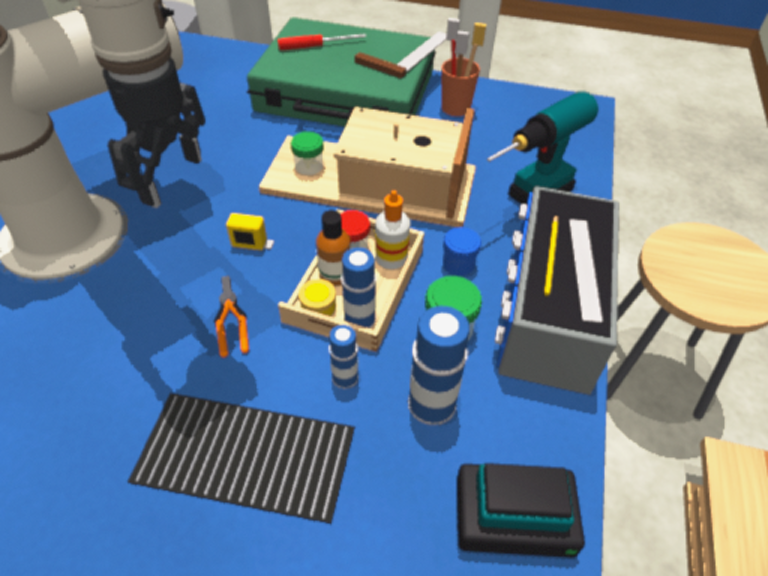

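All three are back within about 1 mm of their spots (oil (333,245), glue (393,230), can (358,285)). The jar is still on the strip at (307,150).

```bash
python3 -c "
from h import *
bot.hold(.3); print(bot.close_job())"
```

```text
the job is handed in; nothing more can be done
None
```

The job is handed in at about 79 s of robot time: the screw jar stands on the board's free strip, and the glue, oil and spray can are back in the tray, each measured within about 1 mm of where it stood; no verdict was returned.

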